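Hang the L-shaped sign panel level on the drying stand

ROBOT

A 6-joint arm with a two-finger parallel gripper is mounted at the origin on a cart in front of the work surface, level with it; the furniture and walls round the work are solid. World frame = base frame: x ahead of the robot, y to its left, z up, the work surface at z = 0. Lengths are in m, angles in rad, forces in N, time in s.
With the tool pointing down it reaches from about 0.25 to 0.725 m from the base axis. Payload 4 kg.
Tool frame: the origin (TCP) lies at the very end of the fingers, on their centre line; the grasp point (between the pads) lies 19 mm behind it (bot.pinch_z is the distance from the TCP to the grasp point, in m); z points along the fingers, x is the direction in which the jaws open and shut, and the axes are right-handed (so a half turn about z gives the same grasp; the last joint's range is limited). The gripper opens to 85 mm and grips with 20 to 120 N. Pads are 22 mm wide; open, the fingers measure 114 mm over their backs; the gripper's body (76 mm by 85 mm) begins 54 mm behind the grasp point. The pads swing forward as they close: fully open they stand 13 mm farther back than shut.
Start: joints at [-1.292, 0.241, 0.005, 1.335, 0, 1.571], TCP at [0.138, -0.481, 0.231] pointing down, gripper open.
Joint ranges: [-2.72, 2.72], [-1.05, 1.87], [-1.09, 1.28], [-1.99, 2.15], [-1.42, 1.44], [-3.14, 3.14]. Speed limits (rad/s): [2.79, 2.79, 3.14, 3.14, 3.14, 3.14].

INTERFACE

Orientations are given as a unit quaternion [x, y, z, w].
In Python, from workcell import bot gives the robot as it stands. The module is installed in compiled form; this text tells all that it offers.
- The arm moves only by the shell command python3 -m inch 'ROWS'. ROWS is JSON, a list of rows, each a list of 7 numbers: the shift along the tool's x, y, z scaled (see below), then the turn, a rotation vector about the tool's x, y, z scaled (see below), then the gripper command: -1 is fully open, 1 is shut, values between are in proportion. In form: [[x, y, z, wx, wy, wz, gripper], ...]. A call has exactly 8 rows; each row shifts and turns the commanded pose from where the row before left it, along the tool's axes as they then stand; what a row does not reach is not made up. The controller multiplies each number of a shift by 2.5 cm and each number of a turn by 180 degrees. A row lasts 1/10 s, in which the tool goes at most 50 mm and 8.59 degrees, less where a joint would pass 70% of its speed; a pose out of reach is approached as far as the arm can. A call with a number of a shift or a turn outside -1 to 1 is refused whole. A call with a gripper value outside its range is refused whole. The fingers move at their own pace and stop on an object; the grip force is fixed at half the most. Time passes only in rows, so rows that do not move let the fingers close, or fill a call up. It gives the time, the measured TCP pose, the force and the opening at its end, in the units of the state.
- bot.get_obs(): the state, without advancing time (a new reading comes with each control period).
- bot.camera(name): name is "scene" or "side" or "wrist"; returns (picture, depth): 420x560x3 uint8, blue, green, red; 420x560 float32, m along the optical axis (not along the pixel's ray), 0 where there is no reading.
- bot.get_calibration(name): a dict with "vfov" (degrees; the focal length in pixels is half the picture's height over the tangent of half this angle, whatever the lens; pixels are square), "cx", "cy" (the principal point, pixels), "dist_coeffs" ([k1, k2, p1, p2, k3] as OpenCV has them; the pictures are not rectified), "R" (3x3) and "t" (3): a world point X has camera coordinates R X + t. Camera axes: x right, y down, z forward; pixel columns grow to the right and rows downward; lengths in m; the calibration is good to about 2 mm. A picture is of the moment at which its call begins: read the wrist's pose just before it. get_calibration takes no time and is no camera call; for the wrist camera it gives the pose at the moment of the call.
- bot.job_done(): hands the job in, once; it reports no verdict.
The state is a dict: "clock": time; "joint_pos": joint angles; "joint_vel": joint speeds; "tau": joint torques, N m; "eef_pos": TCP position; "tool_rot": TCP orientation; "ft_force": force on the tool from outside, world axes, zero at the start; "ft_torque": the same for the moment, N m; "grip_width": finger opening in m.
Only numpy, scipy, OpenCV 4.12 (cv2) and the standard library are available. Lean on these libraries where they do the work, as an engineer would, in place of code of your own. Each camera call takes 0.05 s, during which the arm holds its last target.

TASK

Take the L-shaped sign panel that leans on the small easel and hang it on the peg of the drying stand by one of its four holes: the one by which it hangs level, its long top edge horizontal and its leg pointing down. Do not drop it on the table, leave the things standing around where they are, and let go so that the panel hangs still and free.

Things in the scene. Friction and masses are not known exactly. Their poses are not given: they have to be found in the camera images.
- panel_bar (a point): Centre of the bar of the white L-shaped sign panel (8 mm thick, blue and orange print), at half thickness. Axes: x through the thickness (-x face toward the robot), y along the bar toward the leg's end, z up in the panel's plane. The bar spans y -90 to +90, z -20 to +20 mm. At the start the panel leans about 25 deg from vertical, top away from the robot, so a pinch of its top edge is tilted too.
- hole_1 (a point): Centre of the hole at y = -61 mm in the panel (the far end from the leg), at half thickness; axes as the panel's.
- hole_2 (a point): Centre of the hole at y = -16 mm in the panel; axes as the panel's.
- hole_3 (a point): Centre of the hole at y = +29 mm in the panel; axes as the panel's.
- hole_4 (a point): Centre of the hole at y = +74 mm in the panel (over the leg); axes as the panel's.
- easel: Fixed wooden easel, about 150 mm high, board 150 x 190 mm. Origin under it on the table, y along the panel's bar, z up. The panel leans on two arms (18 mm wide, at y = +60 and -65 mm) that end 25 mm along the slope below its top edge, and stands on a foot at each arm. Between the arms the bar is free in front and behind. Lift the panel up along its slope.
- stand: Fixed drying stand: grey round base (130 mm diameter, 13 mm high), steel post 16 mm in diameter, 224 mm high, with a 25 mm collar 188 to 212 mm up, and one peg toward the robot. Origin under the post on the table; z up; the peg points along -x (x is level).
- peg_tip (a point): Centre of the red rounded end of the peg (steel rod, 8 mm diameter), 85 mm out from the post's axis and 218 mm high. The peg leaves the post's axis 200 mm above the table and rises about 12 deg toward this tip. Axes as the stand's.
- peg_mid (a point): Point on the peg's axis 45 mm out from the post's axis, about half-way along, 209.5 mm high. Axes as the stand's.
- ink_tin_c (a point): Bystander: ink tin with a blue label, 66 mm diameter, 72 mm high; point at its centre.
- pen_c (a point): Bystander: white and green pen, 145 mm long, 9 mm high, lying; point at its centre.
- tape_roll_c (a point): Bystander: roll of masking tape, 104 mm diameter, 25 mm high, lying; point at its centre.
- counter_c (a point): Bystander: round white tally counter, about 52 mm wide, 21 mm high; point at its centre.
- panel: The same panel: one even board, about 0.15 kg. Origin 130 mm below the bar's centre (z = 0 at the leg's end); axes as the bar's. Measured from the bar's centre, the leg is y +30 to +90 mm and continues 110 mm below the bar, z -20 to -130. Four through holes of 17 mm diameter, in a row 16 mm below the top edge (z = +4), at y = -61, -16, +29 and +74 mm.

How it is judged:
At the end, for the whole second after the job is handed in: The panel hangs on the peg, 8 to 85 mm out from the post's axis, by a hole whose centre is within 12 mm sideways of the peg and 188 to 222 mm above the table; long edge within 0.12 rad of horizontal, panel upright within 0.3 rad, leg down, at rest (((y of hole_1 in the frame of stand between -0.012 and 0.012 m and z of hole_1 in the frame of stand between 0.188 and 0.222 m) or (y of hole_2 in the frame of stand between -0.012 and 0.012 m and z of hole_2 in the frame of stand between 0.188 and 0.222 m) or (y of hole_3 in the frame of stand between -0.012 and 0.012 m and z of hole_3 in the frame of stand between 0.188 and 0.222 m) or (y of hole_4 in the frame of stand between -0.012 and 0.012 m and z of hole_4 in the frame of stand between 0.188 and 0.222 m)) and x of panel_bar in the frame of stand between -0.085 and -0.008 m and angle between panel_bar's own y axis and vertical between 1.4508 and 1.6908 rad and angle between panel_bar's own z axis and vertical below 0.3 rad and contact force between panel and stand above 0.3 N and linear speed of panel below 0.03 m/s and angular speed of panel below 0.3 rad/s); the robot touches nothing.
It fails at once if the panel is dropped on the table (height (world z) of panel_bar below 0.06 m).
It fails at once if the ink tin is pushed more than 30 mm from its place (distance of ink_tin_c from where it was at the start of the episode above 0.03 m).
It fails at once if the pen is pushed more than 30 mm from its place (distance of pen_c from where it was at the start of the episode above 0.03 m).
It fails at once if the roll of tape is pushed more than 30 mm from its place (distance of tape_roll_c from where it was at the start of the episode above 0.03 m).
It fails at once if the tally counter is pushed more than 30 mm from its place (distance of counter_c from where it was at the start of the episode above 0.03 m).
It also fails if it takes over 46 s, if anything falls off the work surface, if the arm or the gripper's body presses on something with over 40 N, if the wrist force passes 120 N, or if a joint passes its speed limit or range.

## Working session

There is one attempt and no reset: what is moved stays moved. The work goes in short steps, Python scripts to look and compute and a shell command to move; the robot and the scene stay as the last step left them, time stands still between calls to the robot, and variables do not carry over. Pictures are saved under pics/ and viewed, and the job is handed in when it is done.

```bash
mkdir -p pics; ls
python3 - <<'E'
from workcell import bot
import cv2,json
print(bot.get_obs())
for n in ["scene","side","wrist"]:
    c=bot.get_calibration(n);print(n,c)
    p,d=bot.camera(n)
    cv2.imwrite(f"pics/{n}0.png",p)
    import numpy as np; np.save(f"pics/{n}0.npy",d)
E
```

```text
pics
{'clock': 0.0, 'joint_pos': array([-1.29198325e+00,  2.41404048e-01,  3.68154062e-03,  1.33518280e+00,
       -1.84768130e-05,  1.57078708e+00]), 'joint_vel': array([ 0.00028102, -0.00050799, -0.00046014, -0.00059031,  0.00022596,
        0.00031419]), 'tau': array([ 1.85787547e-03, -3.72320116e+01,  2.52407169e+01,  1.69600704e-02,
        3.17920103e-05,  3.79952880e-06]), 'eef_pos': array([ 0.13742412, -0.48007161,  0.23040112]), 'tool_rot': array([ 7.98505558e-01, -6.01986513e-01, -8.47571098e-04, -6.27419226e-04]), 'ft_force': array([ 0.42735372, -0.20428593, -0.13784953]), 'ft_torque': array([-0.03021695, -0.0268689 , -0.02908842]), 'grip_width': 0.08560584007951953}
scene {'vfov': 53.25772415423519, 'cx': 277.6820228927647, 'cy': 204.51245811800953, 'dist_coeffs': array([-0.08122057,  0.        ,  0.        ,  0.        ,  0.        ]), 'R': array([[ 0.91091756, -0.41242397, -0.01164721],
       [-0.25410366, -0.538549  , -0.80336561],
       [ 0.32505464,  0.73475945, -0.59537218]]), 't': array([-0.44246054,  0.33950632,  0.77733369])}
side {'vfov': 46.86732601231828, 'cx': 284.49881096462065, 'cy': 217.0440775245374, 'dist_coeffs': array([-0.06722075,  0.        ,  0.        ,  0.        ,  0.        ]), 'R': array([[ 0.9459164 ,  0.32422689,  0.01091309],
       [ 0.27786551, -0.79238021, -0.54306939],
       [-0.16743039,  0.51673061, -0.8396169 ]]), 't': array([-0.59193287,  0.06836146,  1.4358241 ])}
wrist {'vfov': 64.50719958525593, 'cx': 280.7605565744081, 'cy': 212.80275178321835, 'dist_coeffs': array([0.00202818, 0.        , 0.        , 0.        , 0.        ]), 'R': array([[ 0.27478763, -0.96150413, -0.00125188],
       [-0.90941767, -0.26032415,  0.32433137],
       [-0.31217184, -0.08798377, -0.9459427 ]]), 't': array([-0.49919913, -0.04271306,  0.3805095 ])}
```

View pics/scene0.png

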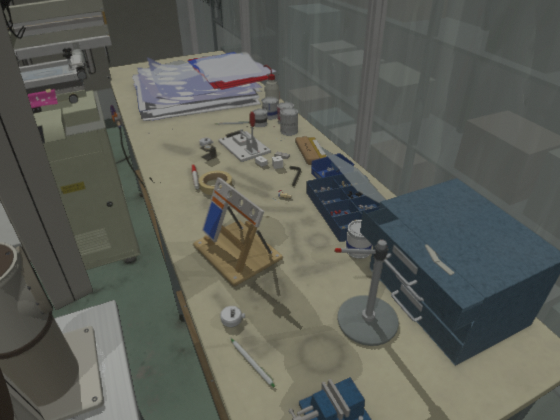

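View pics/side0.png

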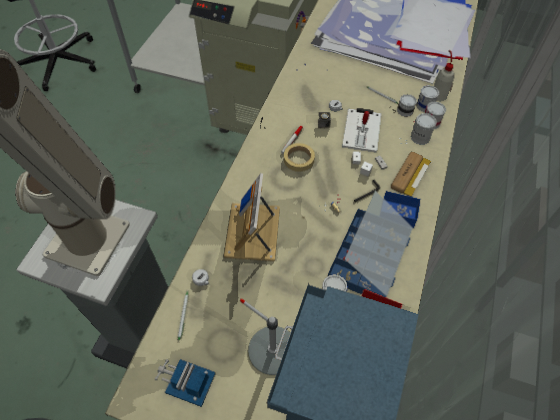

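View pics/wrist0.png

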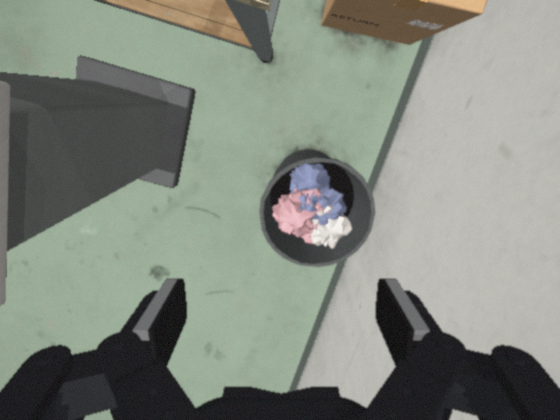

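```bash
cat > h.py <<'E'
import numpy as np,cv2
from workcell import bot
from scipy.spatial.transform import Rotation as Rn
def K(c):
    f=210/np.tan(np.radians(c["vfov"]/2)); return np.array([[f,0,c["cx"]],[0,f,c["cy"]],[0,0,1]])
def up(c,uv,z):
    n=cv2.undistortPoints(np.array([[uv]],float),K(c),c["dist_coeffs"])[0,0]
    return c["R"].T@(np.array([n[0]*z,n[1]*z,z])-c["t"])
def proj(c,X):
    return cv2.projectPoints(np.array(X,float).reshape(-1,3),cv2.Rodrigues(c["R"])[0],c["t"],K(c),c["dist_coeffs"])[0].reshape(-1,2)
def ray_z(c,uv,h):
    n=cv2.undistortPoints(np.array([[uv]],float),K(c),c["dist_coeffs"])[0,0]
    d=c["R"].T@np.array([n[0],n[1],1]); o=-c["R"].T@c["t"]; return o+d*(h-o[2])/d[2]
def crop(img,x0,y0,x1,y1,s,fn):
    cv2.imwrite(fn,cv2.resize(img[y0:y1,x0:x1],None,fx=s,fy=s,interpolation=cv2.INTER_CUBIC))
def tri(obs):
    A=[];b=[]
    for c,uv in obs:
        n=cv2.undistortPoints(np.array([[uv]],float),K(c),c["dist_coeffs"])[0,0]
        for i in range(2):
            A.append(c["R"][i]-n[i]*c["R"][2]); b.append(n[i]*c["t"][2]-c["t"][i])
    s=np.linalg.lstsq(np.array(A),np.array(b),rcond=None); return s[0],s[1]
E
python3 - <<'E'
from h import *
a=cv2.imread("pics/scene0.png");b=cv2.imread("pics/side0.png")
crop(a,185,165,285,285,5,"pics/s_easel.png")
crop(a,320,230,410,345,5,"pics/s_stand.png")
crop(b,215,165,295,275,5,"pics/d_easel.png")
crop(b,230,285,310,380,6,"pics/d_stand.png")
E
```

```text
(no output)
```

View pics/s_easel.png

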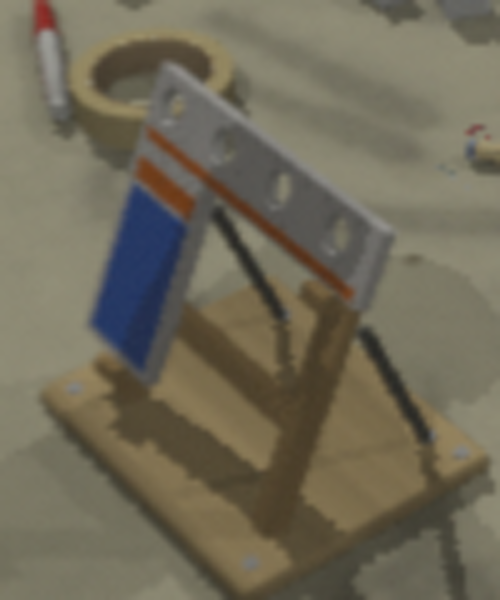

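View pics/s_stand.png

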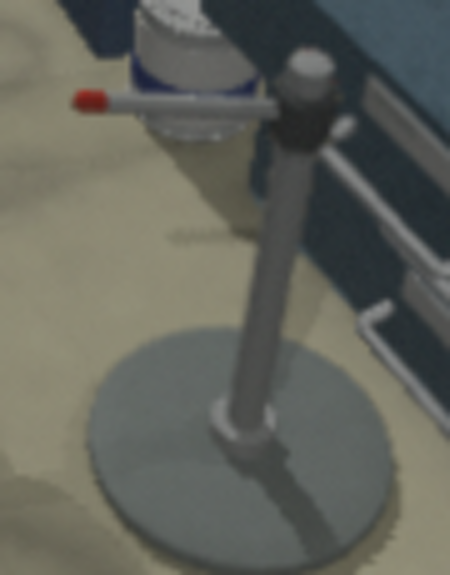

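View pics/d_easel.png

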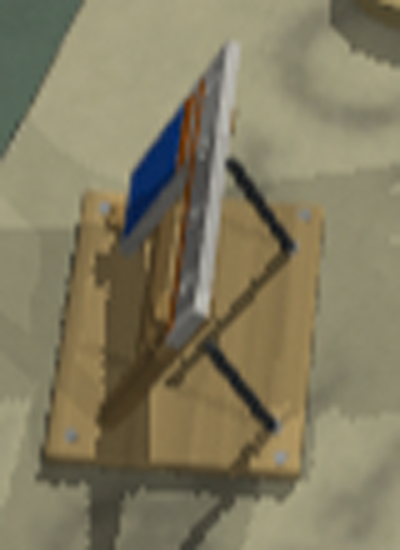

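View pics/d_stand.png

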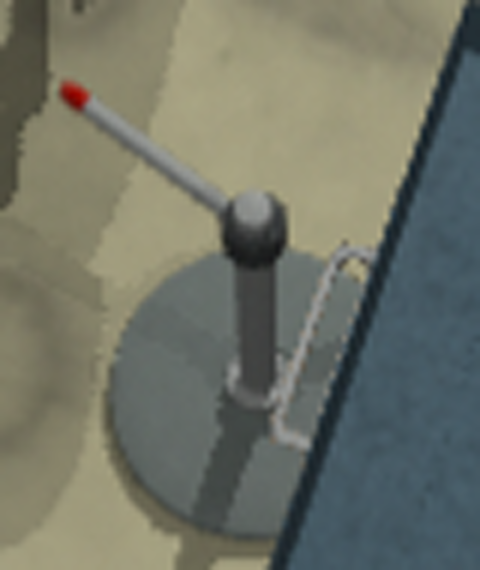

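```bash
cat > fit.py <<'E'
from h import *
from scipy.optimize import least_squares
S=bot.get_calibration("scene");D=bot.get_calibration("side")
# stand
def sp(p): # x,y,yaw -> keypoints
    x,y,w=p; R=Rn.from_euler('z',w)
    return [np.array([x,y,0])+R.apply(v) for v in ([-.085,0,.218],[0,0,.224])]
so=np.array([[336.0,250.2],[382.4,242]]); do=np.array([[241.6,300.3],[272,319.7]])
f=lambda p:np.r_[(proj(S,sp(p))-so).ravel(),(proj(D,sp(p))-do).ravel()]
r=least_squares(f,[.5,-.2,0]);print("stand",r.x,r.fun.round(1))
print("tri tip",tri([(S,so[0]),(D,do[0])])[0],"top",tri([(S,so[1]),(D,do[1])])[0])
stand=r.x
P={'h1':[-.004,-.061,.004],'h2':[-.004,-.016,.004],'h3':[-.004,.029,.004],'h4':[-.004,.074,.004],
'tl':[-.004,.09,.02],'bl':[-.004,.09,-.13],'br':[-.004,.03,-.13],'tr':[-.004,-.09,.02],'trb':[.004,-.09,.02],'brf':[-.004,-.09,-.02],'tlb':[.004,.09,.02]}
so={'h1':(253.2,211.6),'h2':(241,202.6),'h3':(229.4,194.4),'h4':(219.6,186.2),'bl':(203.2,230),'brf':(256.4,226),'tl':(216.8,178.5),'trb':(263.5,212)}
do={'trb':(257,228),'tlb':(262.4,173.3),'brf':(248.7,234),'bl':(239.5,213)}
def pp(p,k):
    R=Rn.from_euler('zy',[p[3],p[4]]); return p[:3]+R.apply(P[k])
def g(p):
    return np.r_[np.concatenate([proj(S,pp(p,k))[0]-so[k] for k in so]),np.concatenate([proj(D,pp(p,k))[0]-do[k] for k in do])]
r=least_squares(g,[.45,.1,.13,0,.43],loss='soft_l1');print("panel",r.x,np.degrees(r.x[3:]));print(g(r.x).reshape(-1,2).round(1))
for k in ('h1','h2','h3','h4'): print(k,pp(r.x,k))
E
python3 fit.py
python3 - <<'E'
from h import *
S=bot.get_calibration("scene");D=bot.get_calibration("side")
ds=np.load("pics/scene0.npy");dd=np.load("pics/side0.npy")
def at(c,d,u,v): return up(c,(u,v),float(np.median(d[v-1:v+2,u-1:u+2]))).round(4)
print("post top",at(S,ds,382,242),at(D,dd,272,319))
print("orange bar",at(S,ds,236,210), "blue",at(S,ds,212,219))
m=[]
for (u,v) in [(224,184),(236,198),(247,206),(258,216),(245,212)]: print((u,v),at(S,ds,u,v))
for n,c,d,u,v in [("tin",S,ds,358,228),("pen",S,ds,252,363),("counter",S,ds,232,317),("tape",S,ds,205,190),("penS",D,dd,183,315),("countS",D,dd,200,276),("base",S,ds,355,325),("easel base",S,ds,238,258),("cab",S,ds,400,220)]: print(n,at(c,d,u,v))
E
```

```text
stand [ 0.63768297 -0.13081163 -0.27342591] [ 0.7 -0.4 -0.1 -0.  -0.3 -0.1 -0.4 -0.3]
tri tip [ 0.55583551 -0.10652986  0.21553053] top [ 0.63849871 -0.13050127  0.22316636]
panel [0.47277853 0.19846111 0.14998845 0.28521233 0.33457909] [16.34146286 19.16996997]
[[ -1.2   2.2]
 [ -0.7   0.8]
 [ -0.1  -0.8]
 [ -0.8  -1.9]
 [  0.8  -4.5]
 [  0.6   3.6]
 [ -0.2  -3.1]
 [  1.    2.3]
 [ -0.6   1.6]
 [ -0.4  -1.2]
 [  0.8   0.9]
 [  6.2 -17. ]]
h1 [0.48667778 0.13879994 0.14939122]
h2 [0.47471861 0.18198203 0.15354881]
h3 [0.46275943 0.22516412 0.15770641]
h4 [0.45080026 0.2683462  0.16186401]
post top [ 0.637  -0.1307  0.2242] [ 0.6383 -0.1297  0.2244]
orange bar [0.4625 0.1808 0.1392] blue [0.4175 0.245  0.0812]
(224, 184) [0.4596 0.2521 0.1699]
(236, 198) [0.4696 0.196  0.1616]
(247, 206) [0.4819 0.1564 0.1611]
(258, 216) [0.491  0.1124 0.1604]
(245, 212) [0.4747 0.1522 0.1492]
tin [0.7353 0.0705 0.0709]
pen [ 0.374  -0.1263  0.0064]
counter [ 0.3733 -0.0159  0.0208]
tape [0.4587 0.4741 0.0144]
penS [ 0.3765 -0.121   0.0065]
countS [ 0.3765 -0.0039  0.0199]
base [ 0.5999 -0.1381  0.0134]
easel base [0.4402 0.1255 0.0419]
cab [ 0.7301 -0.069   0.1987]
```

```bash
sed -i "s/'zy'/'ZY'/" fit.py; python3 fit.py
```

```text
stand [ 0.63768297 -0.13081163 -0.27342591] [ 0.7 -0.4 -0.1 -0.  -0.3 -0.1 -0.4 -0.3]
tri tip [ 0.55583551 -0.10652986  0.21553053] top [ 0.63849871 -0.13050127  0.22316636]
panel [0.47263575 0.19654062 0.15117639 0.27529689 0.41741651] [15.77334979 23.91620417]
[[ -0.8   0. ]
 [ -0.4   0.1]
 [  0.1  -0.1]
 [ -0.6   0.2]
 [ -0.6   0.7]
 [  0.9   1.2]
 [  0.3  -0.8]
 [  1.5  -0.9]
 [ -0.2   0.1]
 [ -0.1   0.5]
 [ -0.2   0.1]
 [  1.8 -13.2]]
h1 [0.48725921 0.13728443 0.15645454]
h2 [0.47502674 0.18058994 0.15645454]
h3 [0.46279427 0.22389544 0.15645454]
h4 [0.4505618  0.26720094 0.15645454]
```

```bash
cat > plan.py <<'E'
from h import *
def pose(M):
    return M
def mk(p,R):
    T=np.eye(4);T[:3,:3]=R;T[:3,3]=p;return T
def cur():
    o=bot.get_obs(); return mk(o["eef_pos"],Rn.from_quat(o["tool_rot"]).as_matrix()),o
from scipy.linalg import logm,expm
def rows(T0,T1,n=None,step=.0235):
    X=np.real(logm(np.linalg.inv(T0)@T1))
    v=X[:3,3];w=np.array([X[2,1],X[0,2],X[1,0]])
    need=max(np.abs(v).max()/.025,np.degrees(np.linalg.norm(w))/8.4,np.linalg.norm(v)/.045)
    n=n or max(1,int(np.ceil(need)))
    r=np.r_[v/n/.025,w/n/np.pi]
    print("n",n,"(min %.1f)"%need,np.round(r,4).tolist(), "total v mm",(v*1000).round(1),"w deg",np.degrees(w).round(1))
    return r
# panel frame at start
PB=mk([.47264,.19654,.15118],Rn.from_euler('ZY',[.2753,.42]).as_matrix())
G=np.array([[1,0,0],[0,-1,0],[0,0,-1.]])  # tool axes in panel frame
def grasp(y=.0065,ztcp=-.009,back=0,PB=PB):
    return PB@mk([0,y,ztcp+back],G)
E
python3 - <<'E'
from plan import *
T,o=cur();print(T.round(4))
g=grasp(back=.08);print(g.round(3)); print(grasp()[:3,3])
a=np.radians(-45);A=mk([.48*np.cos(a),.48*np.sin(a),.35],np.c_[[np.cos(a),np.sin(a),0],[np.sin(a),-np.cos(a),0],[0,0,-1]])
rows(T,A,16);rows(A,g)
E
```

```text
[[ 2.753e-01 -9.614e-01 -4.000e-04  1.375e-01]
 [-9.614e-01 -2.753e-01  1.500e-03 -4.802e-01]
 [-1.600e-03 -0.000e+00 -1.000e+00  2.306e-01]
 [ 0.000e+00  0.000e+00  0.000e+00  1.000e+00]]
[[ 0.879  0.272 -0.392  0.499]
 [ 0.248 -0.962 -0.111  0.211]
 [-0.408  0.    -0.913  0.216]
 [ 0.     0.     0.     1.   ]]
[0.46734142 0.20179764 0.1429622 ]
n 16 (min 9.9) [-0.048, -0.6203, -0.2983, -0.0, 0.0, -0.0101] total v mm [ -19.2 -248.1 -119.3] w deg [ -0.    0.1 -29. ]
n 25 (min 24.4) [0.0627, -0.9753, 0.1696, -0.0028, -0.0048, -0.0133] total v mm [  39.2 -609.6  106. ] w deg [-12.8 -21.8 -59.8]
```

```bash
python3 -m inch '[[-0.05,-0.62,-0.3,0,0,-0.01,-1],[-0.05,-0.62,-0.3,0,0,-0.01,-1],[-0.05,-0.62,-0.3,0,0,-0.01,-1],[-0.05,-0.62,-0.3,0,0,-0.01,-1],[-0.05,-0.62,-0.3,0,0,-0.01,-1],[-0.05,-0.62,-0.3,0,0,-0.01,-1],[-0.05,-0.62,-0.3,0,0,-0.01,-1],[-0.05,-0.62,-0.3,0,0,-0.01,-1]]'
python3 -m inch '[[-0.05,-0.62,-0.3,0,0,-0.01,-1],[-0.05,-0.62,-0.3,0,0,-0.01,-1],[-0.05,-0.62,-0.3,0,0,-0.01,-1],[-0.05,-0.62,-0.3,0,0,-0.01,-1],[-0.05,-0.62,-0.3,0,0,-0.01,-1],[-0.05,-0.62,-0.3,0,0,-0.01,-1],[-0.05,-0.62,-0.3,0,0,-0.01,-1],[-0.05,-0.62,-0.3,0,0,-0.01,-1]]'
python3 - <<'E'
from plan import *
T,o=cur();print(T.round(4),o["clock"])
g=grasp(back=.15);print(g.round(3))
rows(T,g,24);rows(T,g,32)
E
```

```text
clock: 0.95
eef_pos: [0.2487, -0.4241, 0.2912]
tool_rot: [0.868, -0.497, -0.0, -0.0]
ft_force: [-0.6, -0.6, 0.3]
grip_width: 0.0857
clock: 1.75
eef_pos: [0.3418, -0.3421, 0.3512]
tool_rot: [0.923, -0.384, -0.0, -0.0]
ft_force: [1.3, 0.2, 0.5]
grip_width: 0.0854
[[ 7.052e-01 -7.090e-01 -7.000e-04  3.418e-01]
 [-7.090e-01 -7.052e-01  6.000e-04 -3.421e-01]
 [-9.000e-04  0.000e+00 -1.000e+00  3.512e-01]
 [ 0.000e+00  0.000e+00  0.000e+00  1.000e+00]] 1.75
[[ 0.879  0.272 -0.392  0.526]
 [ 0.248 -0.962 -0.111  0.218]
 [-0.408  0.    -0.913  0.28 ]
 [ 0.     0.     0.     1.   ]]
n 24 (min 24.9) [0.0791, -1.0369, 0.065, -0.003, -0.005, -0.0139] total v mm [  47.4 -622.1   39. ] w deg [-12.8 -21.7 -60. ]
n 32 (min 24.9) [0.0593, -0.7777, 0.0488, -0.0022, -0.0038, -0.0104] total v mm [  47.4 -622.1   39. ] w deg [-12.8 -21.7 -60. ]
```

```bash
python3 -m inch '[[0.06,-0.78,0.05,-0.002,-0.004,-0.0105,-1],[0.06,-0.78,0.05,-0.002,-0.004,-0.0105,-1],[0.06,-0.78,0.05,-0.002,-0.004,-0.0105,-1],[0.06,-0.78,0.05,-0.002,-0.004,-0.0105,-1],[0.06,-0.78,0.05,-0.002,-0.004,-0.0105,-1],[0.06,-0.78,0.05,-0.002,-0.004,-0.0105,-1],[0.06,-0.78,0.05,-0.002,-0.004,-0.0105,-1],[0.06,-0.78,0.05,-0.002,-0.004,-0.0105,-1]]'
python3 -m inch '[[0.06,-0.78,0.05,-0.002,-0.004,-0.0105,-1],[0.06,-0.78,0.05,-0.002,-0.004,-0.0105,-1],[0.06,-0.78,0.05,-0.002,-0.004,-0.0105,-1],[0.06,-0.78,0.05,-0.002,-0.004,-0.0105,-1],[0.06,-0.78,0.05,-0.002,-0.004,-0.0105,-1],[0.06,-0.78,0.05,-0.002,-0.004,-0.0105,-1],[0.06,-0.78,0.05,-0.002,-0.004,-0.0105,-1],[0.06,-0.78,0.05,-0.002,-0.004,-0.0105,-1]]'
python3 - <<'E'
from plan import *
T,o=cur();print(T.round(4),o["clock"])
g=grasp(back=.15);print(g.round(3))
rows(T,g,16)
E
```

```text
clock: 2.55
eef_pos: [0.4477, -0.2278, 0.3374]
tool_rot: [0.964, -0.258, -0.057, 0.004]
ft_force: [0.1, 0.2, 0.6]
grip_width: 0.0853
clock: 3.35
eef_pos: [0.5182, -0.0895, 0.3191]
tool_rot: [0.985, -0.128, -0.111, 0.008]
ft_force: [0.5, 0.7, -0.3]
grip_width: 0.0854
[[ 0.9425 -0.2503 -0.2213  0.5182]
 [-0.2537 -0.9672  0.0134 -0.0895]
 [-0.2174  0.0436 -0.9751  0.3191]
 [ 0.      0.      0.      1.    ]] 3.35
[[ 0.879  0.272 -0.392  0.526]
 [ 0.248 -0.962 -0.111  0.218]
 [-0.408  0.    -0.913  0.28 ]
 [ 0.     0.     0.     1.   ]]
n 16 (min 12.5) [0.0516, -0.7819, 0.0608, -0.0025, -0.0037, -0.0103] total v mm [  20.7 -312.8   24.3] w deg [ -7.2 -10.6 -29.6]
```

```bash
python3 -m inch '[[0.05,-0.78,0.06,-0.0025,-0.0037,-0.0103,-1],[0.05,-0.78,0.06,-0.0025,-0.0037,-0.0103,-1],[0.05,-0.78,0.06,-0.0025,-0.0037,-0.0103,-1],[0.05,-0.78,0.06,-0.0025,-0.0037,-0.0103,-1],[0.05,-0.78,0.06,-0.0025,-0.0037,-0.0103,-1],[0.05,-0.78,0.06,-0.0025,-0.0037,-0.0103,-1],[0.05,-0.78,0.06,-0.0025,-0.0037,-0.0103,-1],[0.05,-0.78,0.06,-0.0025,-0.0037,-0.0103,-1]]'
python3 -m inch '[[0.05,-0.78,0.06,-0.0025,-0.0037,-0.0103,-1],[0.05,-0.78,0.06,-0.0025,-0.0037,-0.0103,-1],[0.05,-0.78,0.06,-0.0025,-0.0037,-0.0103,-1],[0.05,-0.78,0.06,-0.0025,-0.0037,-0.0103,-1],[0.05,-0.78,0.06,-0.0025,-0.0037,-0.0103,-1],[0.05,-0.78,0.06,-0.0025,-0.0037,-0.0103,-1],[0.05,-0.78,0.06,-0.0025,-0.0037,-0.0103,-1],[0.05,-0.78,0.06,-0.0025,-0.0037,-0.0103,-1]]'
python3 - <<'E'
from plan import *
T,o=cur();print(T.round(4),o["clock"],o["joint_pos"])
c=bot.get_calibration("wrist");p,d=bot.camera("wrist");cv2.imwrite("pics/w1.png",p)
P={'h1':[-.004,-.061,.004],'h2':[-.004,-.016,.004],'h3':[-.004,.029,.004],'h4':[-.004,.074,.004],'tl':[-.004,.09,.02],'tr':[-.004,-.09,.02],'tlb':[.004,.09,.02],'trb':[.004,-.09,.02]}
for k in P: print(k,proj(c,(PB@np.r_[P[k],1])[:3])[0].round(1))
g=grasp(back=.15);rows(T,g,8);rows(T,grasp(),8)
E
```

```text
clock: 4.15
eef_pos: [0.5457, 0.0629, 0.2982]
tool_rot: [0.987, 0.004, -0.161, 0.018]
ft_force: [0.9, 0.3, -0.4]
grip_width: 0.0854
clock: 4.95
eef_pos: [0.5307, 0.2175, 0.28]
tool_rot: [0.968, 0.135, -0.207, 0.029]
ft_force: [-0.2, -0.5, -0.2]
grip_width: 0.0854
[[ 8.776e-01  2.735e-01 -3.938e-01  5.307e-01]
 [ 2.498e-01 -9.619e-01 -1.114e-01  2.175e-01]
 [-4.092e-01 -6.000e-04 -9.124e-01  2.800e-01]
 [ 0.000e+00  0.000e+00  0.000e+00  1.000e+00]] 4.95 [0.36874075 0.79510908 0.93738835 2.13305099 0.03803885 1.6542827 ]
h1 [273.6 265.3]
h2 [273.3 220.6]
h3 [273.  171.3]
h4 [272.7 116.7]
tl [272.   95.6]
tr [273.4 301.5]
tlb [282.7  95.6]
trb [282.1 301.5]
n 8 (min 0.1) [-0.0185, -0.0108, 0.0089, 0.0, 0.0001, 0.0001] total v mm [-3.7 -2.2  1.8] w deg [0.  0.1 0.1]
n 8 (min 6.1) [-0.0179, -0.0109, 0.7589, 0.0, 0.0001, 0.0001] total v mm [ -3.6  -2.2 151.8] w deg [0.  0.1 0.1]
```

View pics/w1.png

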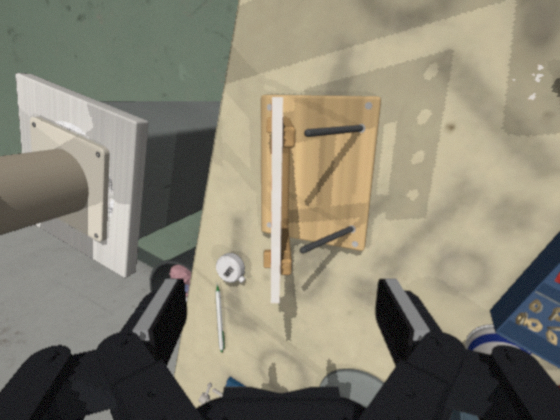

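```bash
python3 -m inch '[[-0.05,-0.02,0.3,0,0,0,-1],[-0.05,-0.02,0.3,0,0,0,-1],[-0.05,0,0.3,0,0,0,-1],[0,0,0.3,0,0,0,-1],[0,0,0.3,0,0,0,-1],[0,0,0.3,0,0,0,-1],[0,0,0.3,0,0,0,-1],[0,0,0.3,0,0,0,-1]]'
python3 - <<'E'
from plan import *
T,o=cur();print(T.round(4),o["clock"],o["joint_pos"])
rows(T,grasp(),8)
E
```

```text
clock: 5.8
eef_pos: [0.5036, 0.2098, 0.2268]
tool_rot: [0.969, 0.134, -0.207, 0.029]
ft_force: [-0.3, -0.6, -0.6]
grip_width: 0.0854
[[ 8.783e-01  2.719e-01 -3.932e-01  5.036e-01]
 [ 2.483e-01 -9.623e-01 -1.108e-01  2.098e-01]
 [-4.085e-01 -3.000e-04 -9.128e-01  2.268e-01]
 [ 0.000e+00  0.000e+00  0.000e+00  1.000e+00]] 5.8 [0.37256321 0.70358901 0.63106366 1.91728318 0.03993698 1.65939452]
n 8 (min 3.7) [0.002, -0.0106, 0.4585, -0.0, 0.0, 0.0] total v mm [ 0.4 -2.1 91.7] w deg [-0.  0.  0.]
```

```bash
python3 -m inch '[[0,-0.02,0.455,0,0,0,-1],[0,-0.02,0.455,0,0,0,-1],[0,0,0.455,0,0,0,-1],[0,0,0.455,0,0,0,-1],[0,0,0.455,0,0,0,-1],[0,0,0.455,0,0,0,-1],[0,0,0.455,0,0,0,-1],[0,0,0.455,0,0,0,-1]]'
python3 - <<'E'
from plan import *
T,o=cur();print(T.round(4),o["clock"],o["joint_pos"])
rows(T,grasp(),8)
p,d=bot.camera("wrist");cv2.imwrite("pics/w2.png",p)
p,d=bot.camera("scene");crop(p,160,100,300,240,5,"pics/s2.png")
E
```

```text
clock: 6.6
eef_pos: [0.4675, 0.2007, 0.1437]
tool_rot: [0.969, 0.134, -0.207, 0.028]
ft_force: [-0.2, -0.5, -0.5]
grip_width: 0.0858
[[ 8.784e-01  2.719e-01 -3.930e-01  4.675e-01]
 [ 2.484e-01 -9.623e-01 -1.107e-01  2.007e-01]
 [-4.083e-01 -4.000e-04 -9.129e-01  1.437e-01]
 [ 0.000e+00  0.000e+00  0.000e+00  1.000e+00]] 6.6 [0.37988076 0.65389774 0.32498587 1.66039535 0.04295114 1.6661071 ]
n 8 (min 0.0) [0.0022, -0.0055, 0.003, -0.0, 0.0, 0.0] total v mm [ 0.4 -1.1  0.6] w deg [-0.  0.  0.]
```

View pics/w2.png

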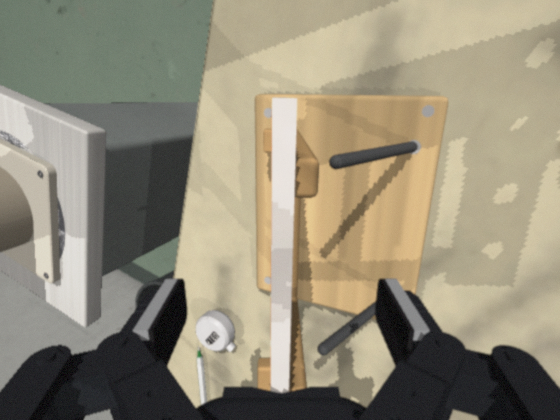

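View pics/s2.png

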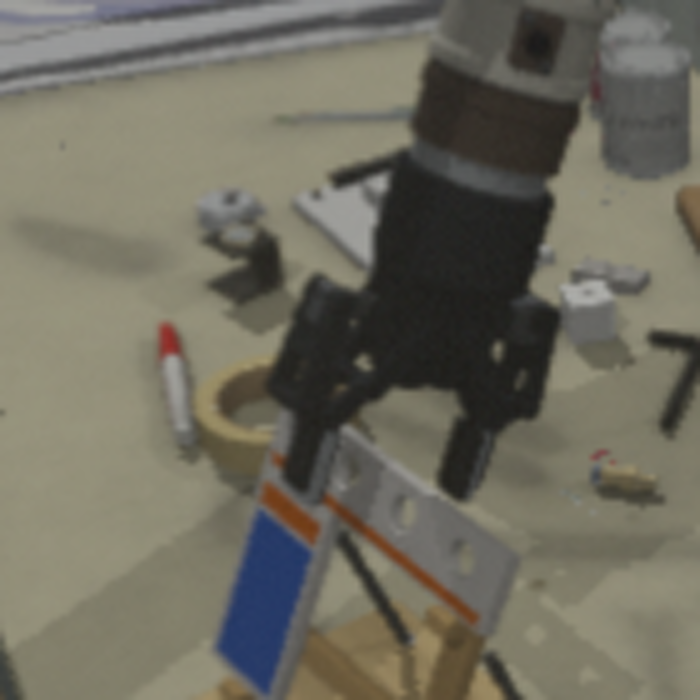

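```bash
python3 -m inch '[[0,0,0,0,0,0,1],[0,0,0,0,0,0,1],[0,0,0,0,0,0,1],[0,0,0,0,0,0,1],[0,0,0,0,0,0,1],[0,0,0,0,0,0,1],[0,0,0,0,0,0,1],[0,0,0,0,0,0,1]]'
python3 - <<'E'
from plan import *
T,o=cur();print(T.round(4),o["clock"],o["ft_force"])
rows(T,grasp(),8)
p,d=bot.camera("wrist");cv2.imwrite("pics/w3.png",p)
p,d=bot.camera("scene");crop(p,160,100,300,240,5,"pics/s3.png")
E
```

```text
clock: 7.5
eef_pos: [0.4671, 0.2008, 0.1452]
tool_rot: [0.969, 0.134, -0.207, 0.028]
ft_force: [-2.9, 0.3, 5.6]
grip_width: 0.0074
[[ 8.781e-01  2.718e-01 -3.938e-01  4.671e-01]
 [ 2.482e-01 -9.624e-01 -1.108e-01  2.008e-01]
 [-4.091e-01 -5.000e-04 -9.125e-01  1.452e-01]
 [ 0.000e+00  0.000e+00  0.000e+00  1.000e+00]] 7.5 [-2.94452902  0.28204598  5.55671493]
n 8 (min 0.1) [0.0069, -0.0043, 0.0091, -0.0, 0.0001, 0.0] total v mm [ 1.4 -0.9  1.8] w deg [-0.   0.1  0. ]
```

View pics/w3.png

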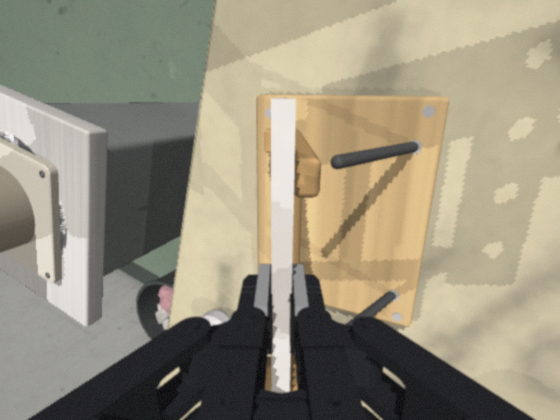

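View pics/s3.png

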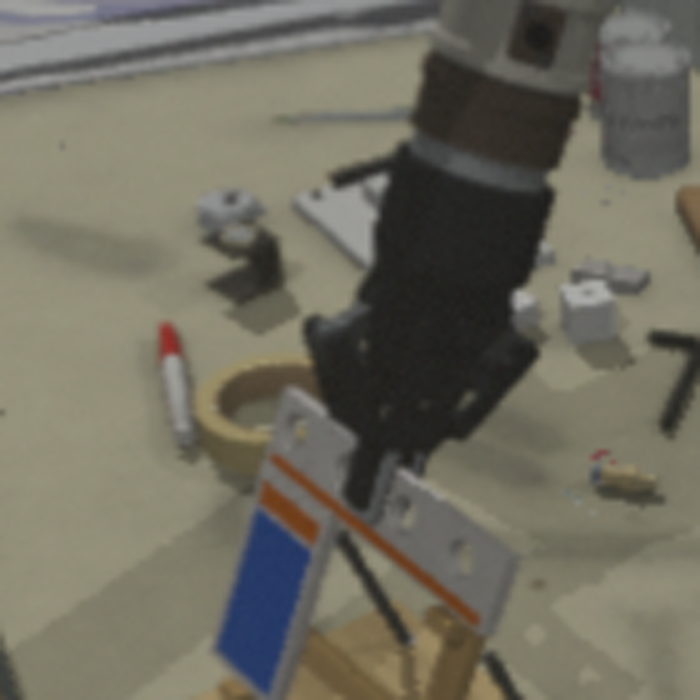

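```bash
python3 -m inch '[[0,0,-0.2,0,0,0,1],[0,0,-0.4,0,0,0,1],[0,0,-0.6,0,0,0,1],[0,0,-0.6,0,0,0,1],[0,0,-0.6,0,0,0,1],[0,0,-0.6,0,0,0,1],[0,0,-0.6,0,0,0,1],[0,0,-0.4,0,0,0,1]]'
python3 - <<'E'
from plan import *
T,o=cur();print(T.round(4),o["clock"],o["ft_force"],o["joint_pos"])
p,d=bot.camera("scene");crop(p,140,60,300,240,4,"pics/s4.png")
E
```

```text
clock: 8.4
eef_pos: [0.508, 0.2123, 0.2368]
tool_rot: [0.969, 0.135, -0.206, 0.028]
ft_force: [-1.2, -0.1, -2.6]
grip_width: 0.0069
[[ 8.790e-01  2.731e-01 -3.909e-01  5.080e-01]
 [ 2.497e-01 -9.620e-01 -1.104e-01  2.123e-01]
 [-4.062e-01 -6.000e-04 -9.138e-01  2.368e-01]
 [ 0.000e+00  0.000e+00  0.000e+00  1.000e+00]] 8.4 [-1.23749899 -0.12596108 -2.64435853] [0.37379928 0.71337416 0.67532627 1.9492503  0.03999197 1.65944735]
```

View pics/s4.png

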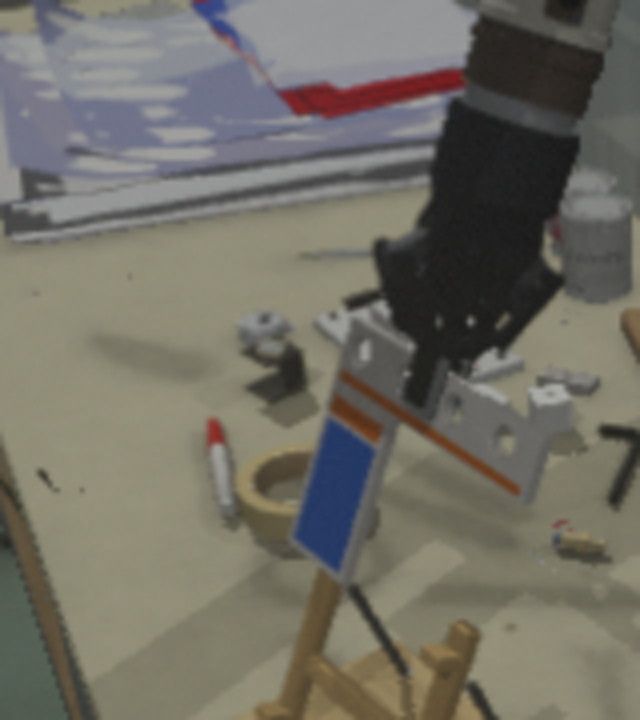

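```bash
python3 -m inch '[[-0.5,0,-0.4,0,0,0,1],[-0.5,0.1,-0.4,0,0.005,0,1],[-0.5,0.2,-0.4,0,0.01,0,1],[-0.5,0.3,-0.3,0,0.015,0,1],[-0.5,0.3,-0.2,0,0.02,0,1],[-0.5,0.3,-0.2,0,0.02,0,1],[-0.3,0.4,-0.1,0,0.02,0,1],[-0.2,0.5,0,0,0.02,0,1]]'
cat >> plan.py <<'E'
ST=mk([.63768,-.13081,0],Rn.from_euler('z',-.2734).as_matrix())
OFF=[0,.0066,-.0072] # TCP in panel frame
def tcp_for_hole3(x,y,z,OFF=OFF):
    Pn=ST@mk([x,y-.029,z-.004],np.eye(3)); return Pn@mk(OFF,G)
E
python3 - <<'E'
from plan import *
T,o=cur();print(T.round(4),o["clock"],o["ft_force"],o["joint_pos"])
C=tcp_for_hole3(-.13,0,.24);print(C.round(3))
rows(T,C,16)
E
```

```text
clock: 9.25
eef_pos: [0.4595, 0.1439, 0.3131]
tool_rot: [0.99, 0.138, -0.034, 0.004]
ft_force: [0.4, -0.5, -1.2]
grip_width: 0.0074
[[ 9.597e-01  2.730e-01 -6.590e-02  4.595e-01]
 [ 2.724e-01 -9.620e-01 -1.820e-02  1.439e-01]
 [-6.840e-02 -5.000e-04 -9.977e-01  3.131e-01]
 [ 0.000e+00  0.000e+00  0.000e+00  1.000e+00]] 9.25 [ 0.42494138 -0.53369695 -1.24591369] [0.30200893 0.24089278 0.21343788 1.6117394  0.00225498 1.59615278]
[[ 0.963 -0.27   0.     0.506]
 [-0.27  -0.963  0.    -0.117]
 [ 0.     0.    -1.     0.229]
 [ 0.     0.     0.     1.   ]]
n 16 (min 10.6) [0.1251, 0.6601, 0.2084, 0.0004, 0.0013, 0.0109] total v mm [ 50.  264.   83.4] w deg [ 1.   3.8 31.5]
```

```bash
python3 -m inch '[[0.1,0.66,0,0.0004,0.0013,0.011,1],[0.1,0.66,0,0.0004,0.0013,0.011,1],[0.1,0.66,0,0.0004,0.0013,0.011,1],[0.1,0.66,0,0.0004,0.0013,0.011,1],[0.1,0.66,0,0.0004,0.0013,0.011,1],[0.1,0.66,0,0.0004,0.0013,0.011,1],[0.1,0.66,0,0.0004,0.0013,0.011,1],[0.1,0.66,0,0.0004,0.0013,0.011,1]]'
python3 - <<'E'
from plan import *
T,o=cur();print(T.round(4),o["clock"],o["ft_force"])
C=tcp_for_hole3(-.13,0,.24);print(C.round(3))
rows(T,C,8)
E
```

```text
clock: 10.05
eef_pos: [0.4996, 0.0164, 0.3112]
tool_rot: [1.0, -0.001, -0.02, 0.003]
ft_force: [-0.2, -1.6, -2.1]
grip_width: 0.0067
[[ 0.9992 -0.0021 -0.0395  0.4996]
 [-0.0023 -1.     -0.0054  0.0164]
 [-0.0395  0.0055 -0.9992  0.3112]
 [ 0.      0.      0.      1.    ]] 10.05 [-0.20584236 -1.55522342 -2.06720648]
[[ 0.963 -0.27   0.     0.506]
 [-0.27  -0.963  0.    -0.117]
 [ 0.     0.    -1.     0.229]
 [ 0.     0.     0.     1.   ]]
n 8 (min 5.3) [0.1345, 0.6576, 0.4116, 0.0004, 0.0015, 0.0108] total v mm [ 26.9 131.5  82.3] w deg [ 0.6  2.2 15.5]
```

```bash
python3 -m inch '[[0.13,0.66,0.41,0.0004,0.0015,0.0108,1],[0.13,0.66,0.41,0.0004,0.0015,0.0108,1],[0.13,0.66,0.41,0.0004,0.0015,0.0108,1],[0.13,0.66,0.41,0.0004,0.0015,0.0108,1],[0.13,0.66,0.41,0.0004,0.0015,0.0108,1],[0.13,0.66,0.41,0.0004,0.0015,0.0108,1],[0.13,0.66,0.41,0.0004,0.0015,0.0108,1],[0.13,0.66,0.41,0.0004,0.0015,0.0108,1]]'
python3 - <<'E'
from plan import *
T,o=cur();print(T.round(4),o["clock"],o["ft_force"])
rows(T,tcp_for_hole3(-.13,0,.24),8)
p,d=bot.camera("scene");cv2.imwrite("pics/s5f.png",p);np.save("pics/s5.npy",d);crop(p,250,200,410,350,5,"pics/s5.png")
p,d=bot.camera("side");cv2.imwrite("pics/d5f.png",p);crop(p,190,240,310,360,5,"pics/d5.png")
p,d=bot.camera("wrist");cv2.imwrite("pics/w5.png",p)
E
```

```text
clock: 10.85
eef_pos: [0.5075, -0.1175, 0.2288]
tool_rot: [0.991, -0.136, -0.0, 0.001]
ft_force: [0.1, 0.2, -1.8]
grip_width: 0.0074
[[ 9.628e-01 -2.702e-01 -9.000e-04  5.075e-01]
 [-2.702e-01 -9.628e-01 -1.000e-03 -1.175e-01]
 [-6.000e-04  1.200e-03 -1.000e+00  2.288e-01]
 [ 0.000e+00  0.000e+00  0.000e+00  1.000e+00]] 10.85 [ 0.08946878  0.19866794 -1.79955949]
n 8 (min 0.0) [-0.0054, 0.0006, -0.0, 0.0, 0.0, -0.0] total v mm [-1.1  0.1 -0. ] w deg [ 0.1  0.  -0. ]
```

View pics/s5.png

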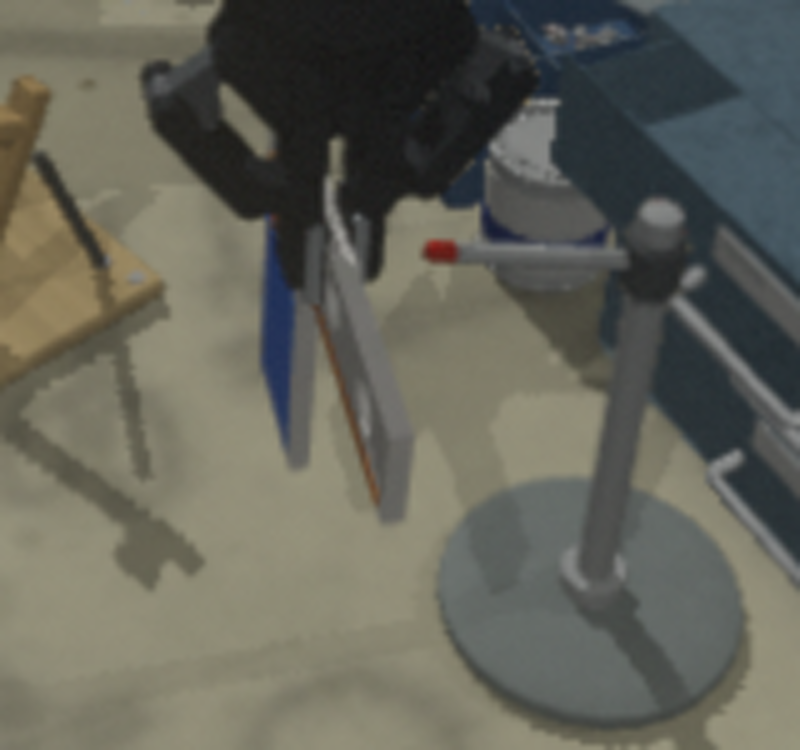

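View pics/d5.png

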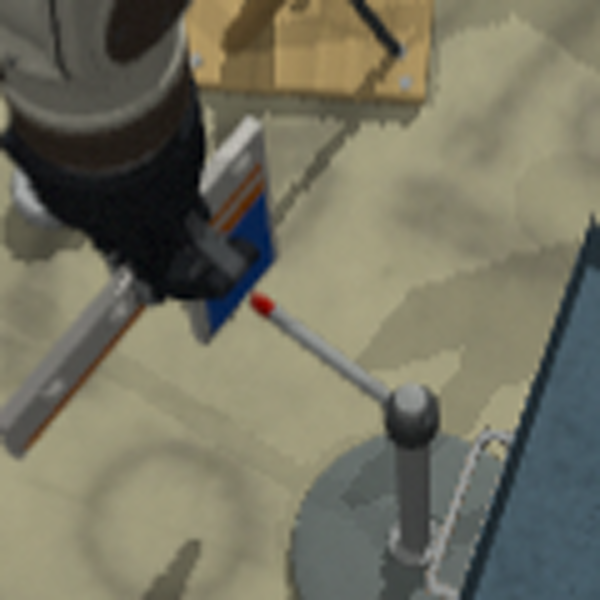

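View pics/w5.png

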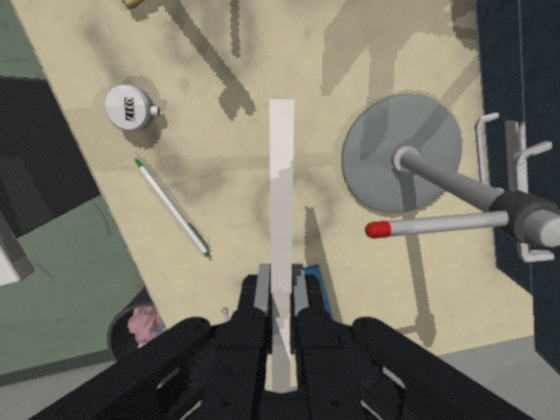

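```bash
cat > chk.py <<'E'
from plan import *
S=bot.get_calibration("scene");D=bot.get_calibration("side");W=bot.get_calibration("wrist")
T,o=cur()
P=T@np.linalg.inv(mk(OFF,G))
b=lambda *v:(P@np.r_[v,1])[:3]
def sc(n,X,ob,c):
    q=proj(c,X)[0];print(n,"pred",q.round(1),"obs",ob,"diff",(np.array(ob)-q).round(1))
sc("S tr back-top",b(.004,-.09,.02),(332,287),S)
sc("S back-bot",b(.004,-.09,-.02),(330,303.4),S)
sc("S front-bot",b(-.004,-.09,-.02),(326,304),S)
sc("S front-top",b(-.004,-.09,.02),(327.6,286),S)
sc("S leg front in",b(-.004,.03,-.13),(308.4,293.2),S)
sc("S leg front out",b(-.004,.09,-.13),(302.4,274),S)
sc("D leg back out bot",b(.004,.09,-.13),(245,291.6),D)
sc("D leg back in bot",b(.004,.03,-.13),(232,308.4),D)
sc("D tl back",b(.004,.09,.02),(242.4,264),D)
sc("D tl front",b(-.004,.09,.02),(240,263.2),D)
sc("D h4",b(.004,.074,.004),(238.3,272),D)
sc("D h1",b(.004,-.061,.004),(201.6,317),D)
sc("W tip",(ST@[-.085,0,.218,1])[:3],(372,230),W)
sc("W tip-cyl",(ST@[-.080,0,.217,1])[:3],(378,230),W)
sc("W post",(ST@[0,0,.224,1])[:3],(543,229),W)
sc("W legtop front",b(-.004,.09,.02),(270.5,99),W)
sc("W legtop back",b(.004,.09,.02),(293.5,99),W)
E
python3 chk.py
```

```text
S tr back-top pred [333.  287.4] obs (332, 287) diff [-1.  -0.4]
S back-bot pred [331.2 304.9] obs (330, 303.4) diff [-1.2 -1.5]
S front-bot pred [326.2 305.5] obs (326, 304) diff [-0.2 -1.5]
S front-top pred [327.9 288.1] obs (327.6, 286) diff [-0.3 -2.1]
S leg front in pred [307.8 294.9] obs (308.4, 293.2) diff [ 0.6 -1.7]
S leg front out pred [301.8 273. ] obs (302.4, 274) diff [0.6 1. ]
D leg back out bot pred [245.8 291. ] obs (245, 291.6) diff [-0.8  0.6]
D leg back in bot pred [231.4 309. ] obs (232, 308.4) diff [ 0.6 -0.6]
D tl back pred [242.3 264. ] obs (242.4, 264) diff [ 0.1 -0. ]
D tl front pred [239.5 262.3] obs (240, 263.2) diff [0.5 0.9]
D h4 pred [238.5 272.3] obs (238.3, 272) diff [-0.2 -0.3]
D h1 pred [201.1 317.6] obs (201.6, 317) diff [ 0.5 -0.6]
W tip pred [372.5 228.7] obs (372, 230) diff [-0.5  1.3]
W tip-cyl pred [382. 228.] obs (378, 230) diff [-4.  2.]
W post pred [554.7 233.5] obs (543, 229) diff [-11.7  -4.5]
W legtop front pred [270.6  97.8] obs (270.5, 99) diff [-0.1  1.2]
W legtop back pred [295.   97.8] obs (293.5, 99) diff [-1.5  1.2]
```

Run:
```python
from plan import *
W=bot.get_calibration("wrist")
for x,z in[(-.085,.218),(-.06,.2127),(-.045,.2095),(-.02,.2043),(0,.188)]: print(x,proj(W,(ST@[x,0,z,1])[:3])[0].round(1))
p=cv2.imread("pics/w5.png");crop(p,350,180,560,270,3.5,"pics/w5c.png")
T,o=cur();rows(T,tcp_for_hole3(-.1,0,.221));rows(T,tcp_for_hole3(-.055,0,.2116))
```

```text
-0.085 [372.5 228.7]
-0.06 [419.  224.9]
-0.045 [445.6 222.6]
-0.02 [488.2 219.2]
0 [506.3 209.5]
n 2 (min 1.2) [0.5921, 0.0013, 0.3704, 0.0002, 0.0005, -0.0001] total v mm [29.6  0.1 18.5] w deg [ 0.1  0.2 -0. ]
n 3 (min 3.0) [0.9949, 0.0007, 0.3713, 0.0001, 0.0003, -0.0] total v mm [74.6  0.  27.8] w deg [ 0.1  0.2 -0. ]
```

View pics/w5c.png

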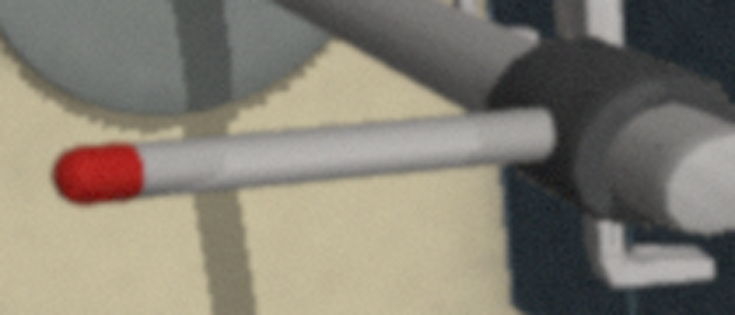

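```bash
python3 -m inch '[[0,0,0.37,0,0,0,1],[0,0,0.37,0,0,0,1],[0.3,0,0,0,0,0,1],[0.3,0,0,0,0,0,1],[0.3,0,0,0,0,0,1],[0.2,0,0,0,0,0,1],[0,0,0,0,0,0,1],[0,0,0,0,0,0,1]]'
python3 - <<'E'
from plan import *
T,o=cur();print(T[:3,3].round(4),o["clock"],o["ft_force"])
rows(T,tcp_for_hole3(-.1,0,.221),8);rows(T,tcp_for_hole3(-.055,0,.2116),8)
p,d=bot.camera("scene");crop(p,290,220,400,310,7,"pics/s6.png")
p,d=bot.camera("side");crop(p,190,240,290,340,6,"pics/d6.png")
E
```

```text
clock: 11.8
eef_pos: [0.5343, -0.1243, 0.2098]
tool_rot: [0.991, -0.136, -0.001, 0.0]
ft_force: [0.1, -0.7, -0.6]
grip_width: 0.0071
[ 0.5343 -0.1243  0.2098] 11.8 [ 0.13064475 -0.66673576 -0.55709586]
n 8 (min 0.1) [0.0064, 0.0041, 0.0002, 0.0, 0.0001, 0.0] total v mm [1.3 0.8 0. ] w deg [0.1 0.1 0.1]
n 8 (min 1.9) [0.2315, 0.0041, 0.0469, 0.0, 0.0001, 0.0] total v mm [46.3  0.8  9.4] w deg [0.1 0.1 0.1]
```

View pics/s6.png

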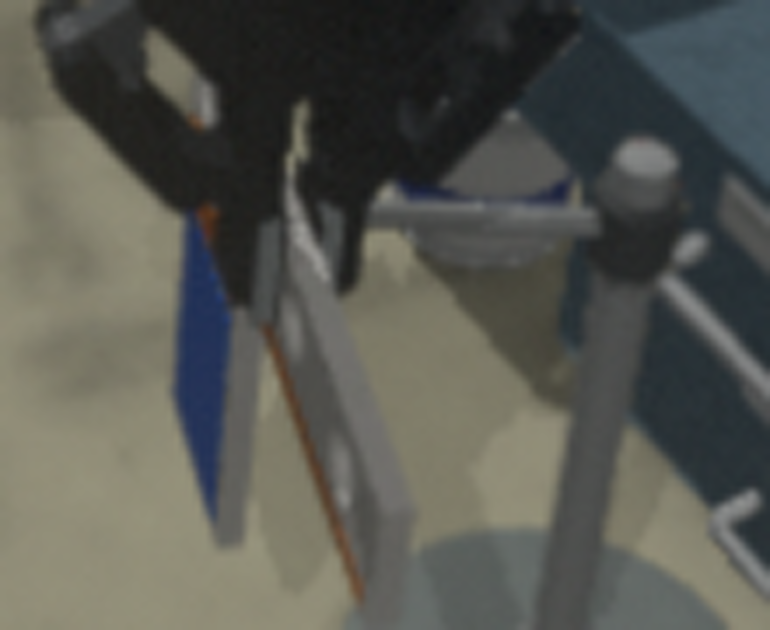

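View pics/d6.png

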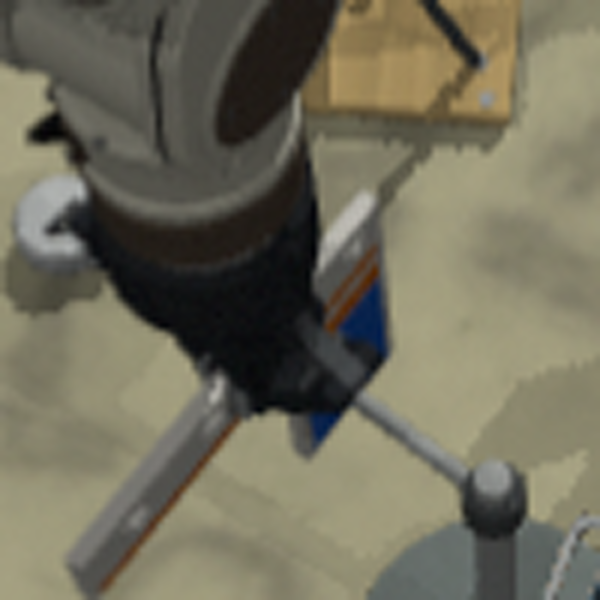

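```bash
python3 -m inch '[[0.11,0.015,0.023,0,0,0,1],[0.11,0.015,0.023,0,0,0,1],[0.11,0,0.023,0,0,0,1],[0.11,0,0.023,0,0,0,1],[0.11,0,0.023,0,0,0,1],[0.11,0,0.023,0,0,0,1],[0.11,0,0.023,0,0,0,1],[0.11,0,0.023,0,0,0,1]]'
python3 - <<'E'
from plan import *
T,o=cur();print(T[:3,3].round(4),o["clock"],o["ft_force"],o["ft_torque"])
rows(T,tcp_for_hole3(-.055,0,.2116),8)
p,d=bot.camera("scene");crop(p,290,220,400,310,7,"pics/s7.png")
p,d=bot.camera("wrist");cv2.imwrite("pics/w7.png",p)
E
```

```text
clock: 12.7
eef_pos: [0.5554, -0.1309, 0.2052]
tool_rot: [0.991, -0.136, -0.001, 0.0]
ft_force: [-0.2, 0.9, -2.0]
grip_width: 0.0069
[ 0.5554 -0.1309  0.2052] 12.7 [-0.1891392   0.88541953 -1.95448202] [0.05068836 0.0017132  0.01392953]
n 8 (min 1.0) [0.1209, 0.0005, 0.0237, 0.0, 0.0001, 0.0] total v mm [24.2  0.1  4.7] w deg [0.1 0.1 0.1]
```

View pics/s7.png

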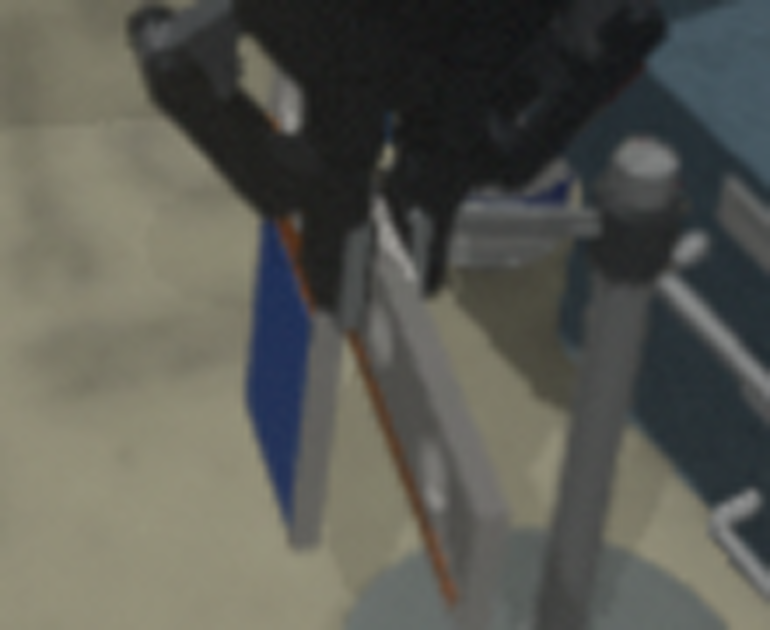

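View pics/w7.png

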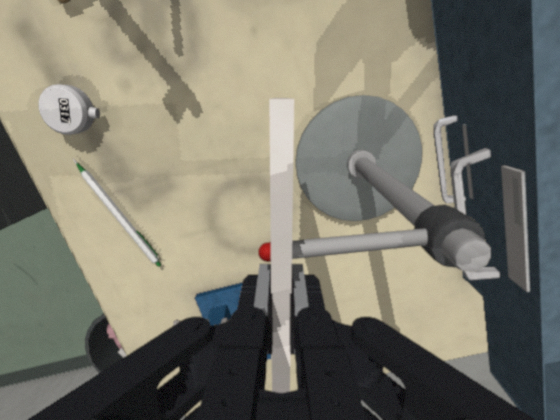

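```bash
python3 -m inch '[[0.14,0,0.027,0,0,0,1],[0.14,0,0.027,0,0,0,1],[0.14,0,0.027,0,0,0,1],[0.14,0,0.027,0,0,0,1],[0.14,0,0.027,0,0,0,1],[0.14,0,0.027,0,0,0,1],[0.14,0,0.027,0,0,0,1],[0,0,0,0,0,0,1]]'
python3 - <<'E'
from plan import *
T,o=cur();print(T[:3,3].round(4),o["clock"],o["ft_force"],o["ft_torque"])
rows(T,tcp_for_hole3(-.055,0,.2116-.0045),8)
p,d=bot.camera("wrist");cv2.imwrite("pics/w8.png",p)
E
```

```text
clock: 13.6
eef_pos: [0.5792, -0.1376, 0.2002]
tool_rot: [0.991, -0.136, -0.001, 0.0]
ft_force: [-0.4, -0.1, -2.7]
grip_width: 0.007
[ 0.5792 -0.1376  0.2002] 13.6 [-0.44479775 -0.08088045 -2.66317717] [-0.0584455  -0.05670473  0.01845518]
n 8 (min 0.2) [-0.0024, 0.0004, 0.0216, 0.0, 0.0001, 0.0] total v mm [-0.5  0.1  4.3] w deg [0.1 0.1 0.1]
```

View pics/w8.png

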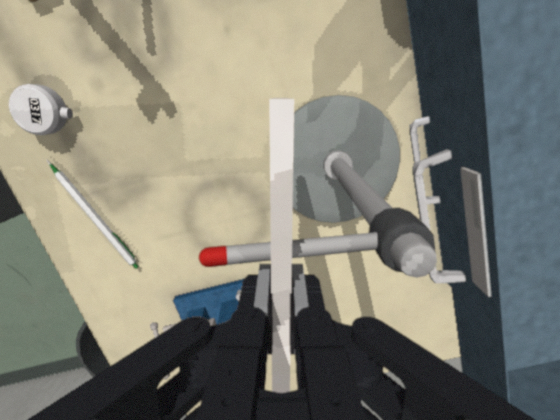

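```bash
python3 -m inch '[[0,0,0.02,0,0,0,1],[0,0,0.02,0,0,0,1],[0,0,0.02,0,0,0,1],[0,0,0.02,0,0,0,1],[0,0,0.02,0,0,0,1],[0,0,0.02,0,0,0,1],[0,0,0.02,0,0,0,1],[0,0,0,0,0,0,1]]'
```

```text
clock: 14.45
eef_pos: [0.5787, -0.1374, 0.1969]
tool_rot: [0.991, -0.136, -0.001, 0.0]
ft_force: [-0.5, 0.3, -2.6]
grip_width: 0.0072
```

```bash
python3 -m inch '[[0,0,0.015,0,0,0,1],[0,0,0.015,0,0,0,1],[0,0,0.015,0,0,0,1],[0,0,0.015,0,0,0,1],[0,0,0,0,0,0,1],[0,0,0,0,0,0,1],[0,0,0,0,0,0,1],[0,0,0,0,0,0,1]]'
```

```text
clock: 15.25
eef_pos: [0.5788, -0.1375, 0.1955]
tool_rot: [0.991, -0.136, -0.001, 0.0]
ft_force: [-0.4, -0.1, -1.6]
grip_width: 0.0073
```

```bash
python3 -m inch '[[0,0,0.015,0,0,0,1],[0,0,0.015,0,0,0,1],[0,0,0,0,0,0,1],[0,0,0,0,0,0,1],[0,0,0,0,0,0,1],[0,0,0,0,0,0,1],[0,0,0,0,0,0,1],[0,0,0,0,0,0,1]]'
```

```text
clock: 16.05
eef_pos: [0.5789, -0.1374, 0.195]
tool_rot: [0.991, -0.136, -0.001, 0.0]
ft_force: [-0.7, 0.7, 4.3]
grip_width: 0.0074
```

```bash
python3 -m inch '[[0,0,-0.01,0,0,0,0.8],[0,0,0,0,0,0,0.76],[0,0,0,0,0,0,0.72],[0,0,0,0,0,0,0.68],[0,0,0,0,0,0,0.64],[0,0,0,0,0,0,0.6],[0,0,0,0,0,0,0.55],[0,0,0,0,0,0,0.55]]'
python3 - <<'E'
from plan import *
p,d=bot.camera("scene");crop(p,290,200,420,330,6,"pics/s9.png")
p,d=bot.camera("wrist");cv2.imwrite("pics/w9.png",p)
E
```

```text
clock: 16.85
eef_pos: [0.5788, -0.1375, 0.195]
tool_rot: [0.991, -0.136, -0.001, 0.0]
ft_force: [-0.4, -0.5, 0.0]
grip_width: 0.019
```

View pics/s9.png

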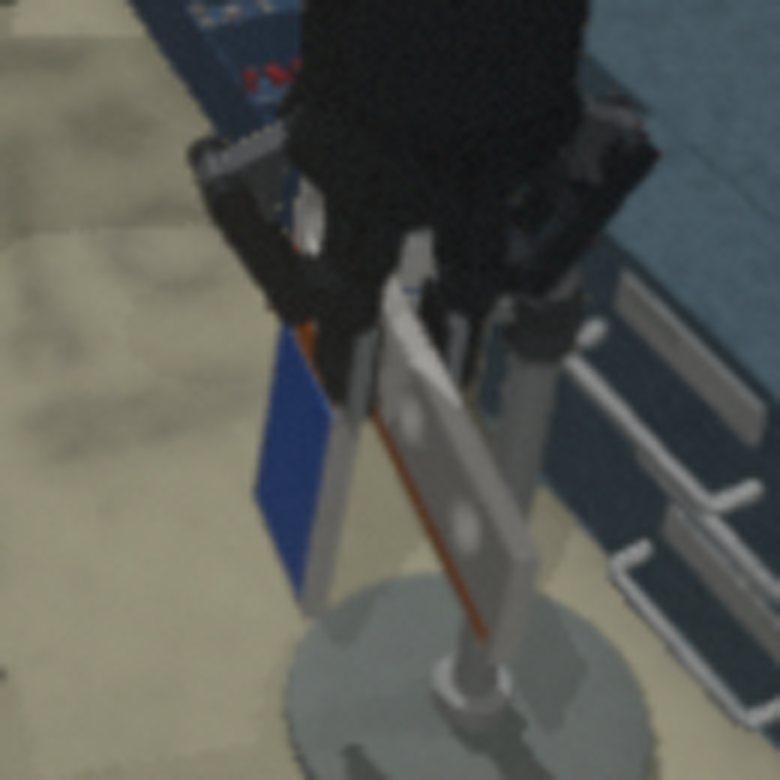

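View pics/w9.png

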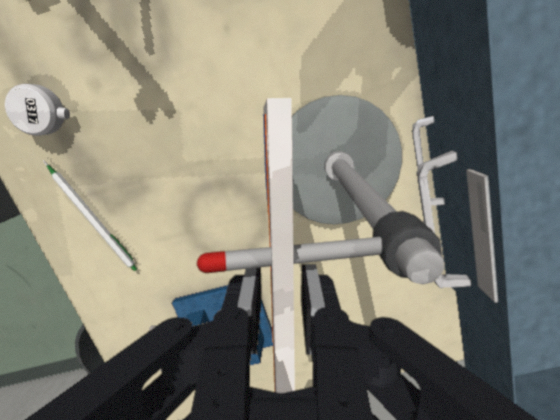

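```bash
python3 -m inch '[[0,0,0,0,0,0,0.45],[0,0,0,0,0,0,0.45],[0,0,-0.1,0,0,0,0.45],[0,0,-0.2,0,0,0,0.45],[0,0,-0.2,0,0,0,0.45],[0,0,-0.3,0,0,0,0.45],[0,0,-0.4,0,0,0,0.45],[0,0,-0.5,0,0,0,0.45]]'
python3 - <<'E'
from plan import *
p,d=bot.camera("scene");crop(p,290,200,420,330,6,"pics/s10.png")
p,d=bot.camera("wrist");cv2.imwrite("pics/w10.png",p)
E
```

```text
clock: 17.75
eef_pos: [0.5788, -0.1374, 0.2383]
tool_rot: [0.991, -0.136, -0.001, 0.0]
ft_force: [0.5, -0.2, -0.5]
grip_width: 0.0236
```

View pics/s10.png

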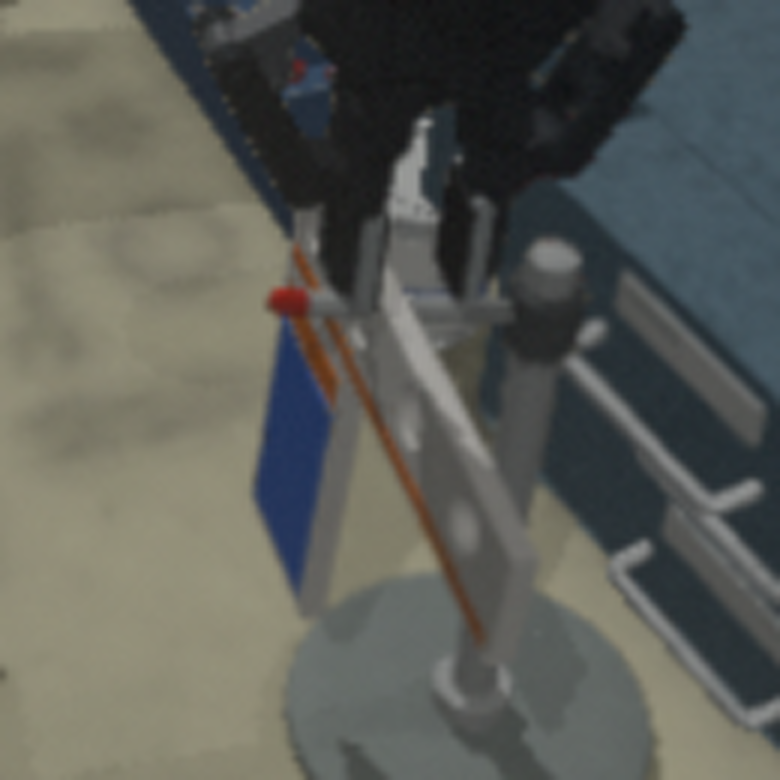

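View pics/w10.png

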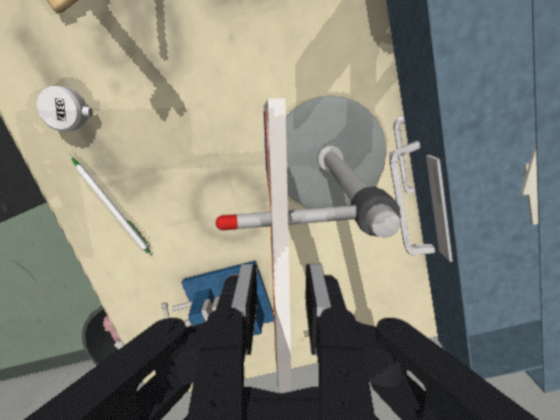

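Hanging and still. Retract further up and check level.

```bash
python3 -m inch '[[0,0,-0.7,0,0,0,0.45],[0,0,-0.7,0,0,0,0.45],[0,0,-0.7,0,0,0,0.45],[0,0,-0.7,0,0,0,0.45],[0,0,-0.7,0,0,0,0.45],[0,0,-0.7,0,0,0,0.45],[0,0,-0.5,0,0,0,0.45],[0,0,0,0,0,0,0.45]]'
python3 - <<'E'
from plan import *
p,d=bot.camera("scene");cv2.imwrite("pics/s11f.png",p);crop(p,290,200,420,330,6,"pics/s11.png")
p,d=bot.camera("side");cv2.imwrite("pics/d11f.png",p);crop(p,190,240,310,360,6,"pics/d11.png")
E
```

```text
clock: 18.65
eef_pos: [0.5799, -0.1375, 0.357]
tool_rot: [0.991, -0.136, 0.001, 0.001]
ft_force: [-0.7, 0.5, -0.7]
grip_width: 0.0233
```

View pics/s11.png

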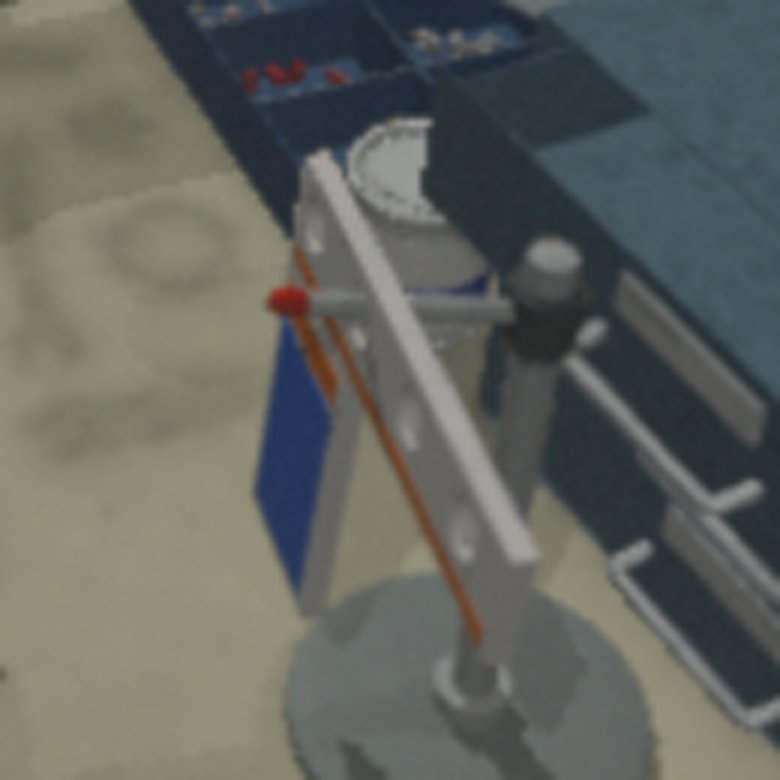

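View pics/d11.png

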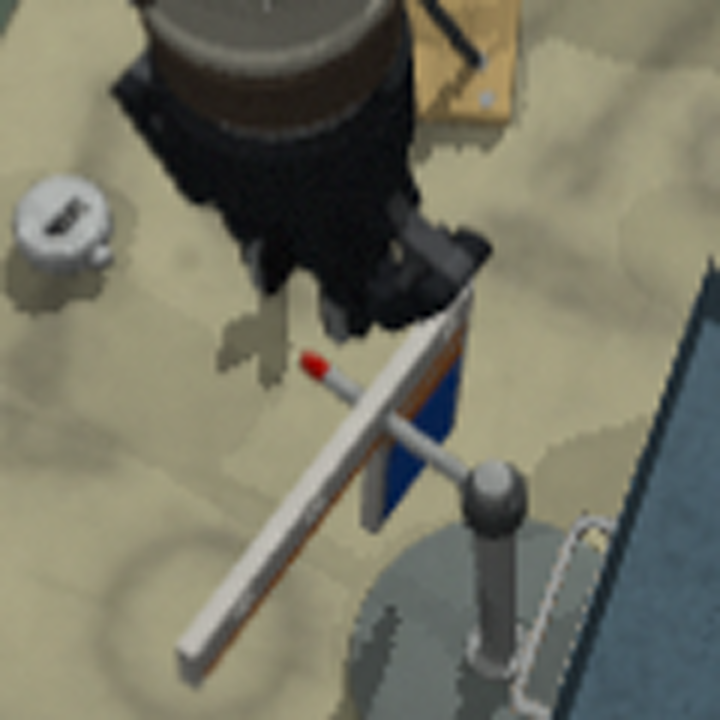

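Run:
```python
from plan import *
from scipy.optimize import least_squares
S=bot.get_calibration("scene");D=bot.get_calibration("side")
ob=[(S,(.004,-.09,.02),(379.2,292.2)),(S,(-.004,-.09,.02),(375.8,293.3)),(S,(.004,.09,.02),(344.7,225.3)),(S,(-.004,.09,.02),(340.8,226.7)),
(S,(-.004,.09,-.13),(332.7,282.3)),(S,(-.004,.03,-.13),(340,301.7)),(S,(-.004,-.061,.004),(367.2,289.2)),(S,(-.004,-.016,.004),(357.5,270.8)),(S,(-.004,.074,.004),(342.5,238.7)),
(D,(-.004,-.09,.02),(219.7,348.3)),(D,(.004,-.09,.02),(222.8,350)),(D,(.004,.03,-.13),(253,328.7)),]
def f(p):
    R=Rn.from_euler('ZYX',p[3:]);return np.concatenate([proj(c,p[:3]+R.apply(v))[0]-u for c,v,u in ob])
r=least_squares(f,[.58,-.16,.2,-.27,0,0],loss='soft_l1')
R=Rn.from_euler('ZYX',r.x[3:]);print(r.x.round(4));print(f(r.x).reshape(-1,2).round(1).tolist())
i=np.linalg.inv(ST)
print("bar",(i@np.r_[r.x[:3],1])[:3].round(4),"h3",(i@np.r_[r.x[:3]+R.apply([0,.029,.004]),1])[:3].round(4))
M=R.as_matrix();print("y vs vert",np.arccos(M[2,1]),"z vs vert",np.arccos(M[2,2]))
p,d=bot.camera("scene");q=cv2.imread("pics/s11f.png");print("diff",np.abs(p.astype(int)-q)[200:330,290:420].mean(), bot.get_obs()["clock"])
```

```text
[ 0.5783 -0.1422  0.2009 -0.2428  0.0574 -0.0311]
[[0.6, 1.4], [-0.7, 0.9], [0.0, 0.4], [-0.0, -0.7], [-0.8, -0.0], [0.4, 1.5], [-0.1, -0.9], [0.5, -1.0], [-0.2, -1.0], [0.1, -0.5], [0.1, -0.1], [0.2, 0.7]]
bar [-0.0541 -0.027   0.2009] h3 [-0.0548  0.0021  0.204 ]
y vs vert 1.6018276345593607 z vs vert 0.06530838048539449
diff 0.9251084812623274 18.8
```

View pics/s11f.png

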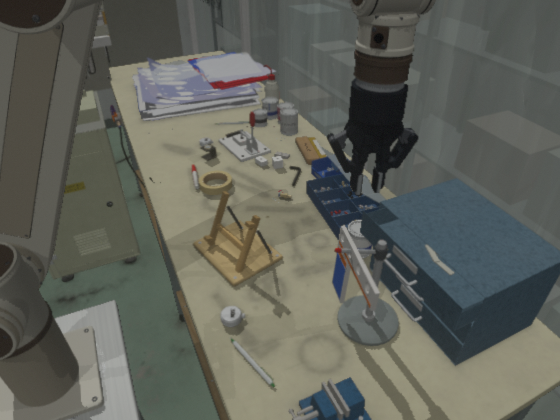

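```bash
python3 -m inch '[[0,0,0,0,0,0,0.45],[0,0,0,0,0,0,0.45],[0,0,0,0,0,0,0.45],[0,0,0,0,0,0,0.45],[0,0,0,0,0,0,0.45],[0,0,0,0,0,0,0.45],[0,0,0,0,0,0,0.45],[0,0,0,0,0,0,0.45]]'
python3 - <<'E'
from plan import *
p,d=bot.camera("scene");q=cv2.imread("pics/s11f.png");print("diff",np.abs(p.astype(int)-q)[200:330,290:420].mean(),np.abs(p.astype(int)-q)[380:,100:300].mean())
print(bot.job_done())
E
```

```text
clock: 19.6
eef_pos: [0.5792, -0.1373, 0.355]
tool_rot: [0.991, -0.136, -0.001, 0.0]
ft_force: [0.4, -0.6, -0.5]
grip_width: 0.0234
diff 0.976646942800789 0.6507083333333333
the job is handed in; nothing more can be done
None
```

The panel is hanging on the peg by hole_3, and I handed the job in at about 19.7 s of the 46 s. I chose hole_3 because the panel's centre of mass works out at y ≈ +28.7 mm, almost exactly at that hole. I pinched the top edge between holes 2 and 3, lifted it up the slope, levelled it and slid it onto the peg. I then lowered it to contact, opened the fingers part-way and withdrew upward.

My last checks, from fitting the panel's pose in the scene and side pictures:

| Check | Measured | Required |
|---|---|---|
| hole_3 sideways from the peg | about 2 mm | within 12 mm |
| hole_3 height | 204 mm | 188 to 222 mm |
| Panel distance out from the post's axis | about 54 mm | 8 to 85 mm |
| Long edge off horizontal | about 0.03 rad | within 0.12 rad |
| Panel off upright | about 0.07 rad | below 0.3 rad |

- **At rest:** the stand area looked the same in pictures about 1 s apart, apart from pixel noise. The gripper was clear, with the fingertips at 0.355 m, and the force readings were at noise level.
- **Bystanders:** the tin, pen, tape roll and counter look in place in the last scene picture. I judged that by eye and did not measure their positions again.
- **Disagreement:** one corner point was 13 px off in the first fit of the panel, probably a misidentified corner. I left it as an outlier because the wrist picture then agreed with the fit to about 1.5 px.

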